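# Load a hub into the guarded marking station of a parts store

### The arm

A 6-joint arm with a two-finger parallel gripper is mounted at the origin on the work surface. World frame = base frame: x ahead of the robot, y to its left, z up, the work surface at z = 0. Lengths are in m, angles in rad, forces in N, time in s.
With the tool pointing down it reaches from about 0.375 to 0.975 m from the base axis. Payload 3.8 kg.
Tool frame: the origin (TCP) lies at the very end of the fingers, on their centre line; the grasp point (between the pads) lies 19 mm behind it; z points along the fingers, x is the direction in which the jaws open and shut, and the axes are right-handed (so a half turn about z gives the same grasp; the last joint's range is limited). The gripper opens to 85 mm and grips with 20 to 120 N. Pads are 22 mm wide; open, the fingers measure 114 mm over their backs; the gripper's body (76 mm by 85 mm) begins 54 mm behind the grasp point. The pads swing forward as they close: fully open they stand 13 mm farther back than shut.
Start: joints at [-1.385, 0.264, 1.604, -0, 1.274, -0.037], TCP at [0.149, -0.658, 0.231] pointing down, gripper open.
Joint ranges: [-2.63, 2.63], [-0.94, 2.18], [0.31, 2.57], [-1.31, 4.45], [0, 2.66], [-2.55, 2.55]. Speed limits (rad/s): [2.57, 2.57, 3.14, 3.14, 3.14, 3.14].

### API

Orientations are given as a rotation vector (axis times angle).
In Python, from workcell import bot gives the robot as it stands.
- The arm moves only by the tool carry_out, never from a script. Its argument "deltas" is a list of rows, each an object with "delta_pos": the shift along the tool's x, y, z in m, a list of three; "dr": the turn, a rotation vector about the tool's x, y, z in rad, a list of three. A call has 1 to 10 rows; each row shifts and turns the commanded pose from where the row before left it, along the tool's axes as they then stand; what a row does not reach is not made up. A row lasts 1/8 s, in which the tool goes at most 62.5 mm and 10.7 degrees, less where a joint would pass 70% of its speed; a pose out of reach is approached as far as the arm can. A call is refused whole if a number of a shift passes 0.0625 or a number of a turn 0.188, either way. A call with a gripper value outside its range is refused whole. "grip" is the opening, from 0 (shut) to 1 (fully open), set as the call begins (left out, the last holds). The fingers move at their own pace and stop on an object; "force" is the grip in N (left out, the last holds). Time passes only in rows, so rows that do not move let the fingers close. It gives the time, the measured TCP pose, the force and the opening at its end, in the units of the state.
- bot.read_state(): the state, without advancing time (a new reading comes with each control period).
- bot.read_camera(name): name is "scene" or "top"; returns a dict with "frame" (480x640x3 uint8, red, green, blue), "K" (3x3 intrinsics, pixels), "xyz" and "attitude" of the camera in the world. Camera axes: x right, y down, z forward; pixel columns grow to the right and rows downward; lengths in m; the calibration is good to about 2 mm. A picture is of the moment at which its call begins. There is no depth.
- bot.finish_job(): hands the job in, once; it reports no verdict.
The state is a dict: "time": time; "q": joint angles; "joint_vel": joint speeds; "joint_torque": joint torques, N m; "tool_pos": TCP position; "tcp_rot": TCP orientation; "wrist_force": force on the tool from outside, world axes, zero at the start; "torque": the same for the moment, N m; "width": opening from 0.0 (shut) to 1.0 (fully open).
Only numpy, scipy, OpenCV 4.12 (cv2) and the standard library are available. Lean on these libraries where they do the work, as an engineer would, in place of code of your own. Each camera call takes 0.05 s, during which the arm holds its last target.

### The job

Lift the clear guard of the marking station right up until it stands open, gently set the hub with the blue cap upright in the station's black ring nest and let go of it, then lower the guard fully closed over it.

Things in the scene. Friction and masses are not known exactly. Their poses are not given: they have to be found in the camera images.
- hub_blue_mid (a point): Centre of the hub to load, 32 mm above its underside; z up its axis. A round metal hub, 64 mm tall, 0.13-0.25 kg: steel flange at the foot (60 mm diameter, 8 mm thick), above it an aluminium boss of 36 mm diameter whose top 24 mm is a blue cap. Any yaw will do. Two like hubs, with orange and white caps, stand nearby.
- nest (a point): Centre of the nest, on the station's deck, 15 mm above the table: a black ring 84 mm inside, 100 mm outside, 8 mm high. x is parallel to the guard's hinge, y points to the hinge, z up. The hinge axis is 115 mm along +y, 80 mm up. Clear side walls at x = -113 and 113 mm, tops 75 mm up; beyond the one at -x stands a grey unit, to x = -208 mm, as high. The -y side is open.
- guard_tab (a point): Grip point of the guard's red tab, 225 mm from the hinge axis. The tab is 22 mm wide (along the hinge), 10 mm thick, and sticks out 55 mm past the edge of the guard (clear flat panel, yellow border, 185 mm deep); the point is 40 mm past that edge. Guard shut: the tab points to the nest's -y, 98 mm above the table; raised, it swings up and over towards +y.
- guard (a joint): Angle of the guard about its hinge: 0 = shut (level), pi/2 = upright, 1.9 = its stop, leaning back. The hinge is stiff: the guard stays where it is left and takes about 4 N at the tab to lift. It may start ajar, up to 0.3 rad.
Not all that is in view belongs to the job. Leave any brown, pink or turquoise look-alike of the part that bears hub_blue_mid alone.

How it is judged:
By the outcome, as a careful person would: the job done as asked, in the order asked, and still so for the second after the job is handed in, with the robot touching nothing.
It also fails if it takes over 72 s, if anything falls off the work surface, if the arm or the gripper's body presses on something with over 40 N, if the wrist force passes 120 N, or if a joint passes its speed limit or range.

## Working session

There is one attempt and no reset: what is moved stays moved. The work goes in short steps, Python scripts to look and compute and a tool call to move; the robot and the scene stay as the last step left them, time stands still between calls to the robot, and variables do not carry over. Pictures are saved under pics/ and viewed, and the job is handed in when it is done.

Besides the shell and the picture viewer there is one more tool, called after "Request:" by a JSON object that holds its "method" and its "body", one argument or row to a line. carry_out: Moves the arm, as the interface text tells. Its arguments: {"type":"object","properties":{"deltas":{"type":"array"},"grip":{"type":"number"},"force":{"type":"number"}},"required":["deltas"]}

```bash
ls; mkdir -p pics
python3 - <<'E'
from workcell import bot
import cv2
s=bot.read_state();print(s)
for n in("scene","top"):
    c=bot.read_camera(n);cv2.imwrite(f"pics/{n}0.png",c["frame"][:,:,::-1]);print(n,c["K"],c["xyz"],c["attitude"])
E
```

```text
pics
{'time': 0.0, 'q': array([-1.38487911e+00,  2.64777856e-01,  1.60537783e+00, -2.28164197e-06,
        1.27369087e+00, -3.69370077e-02]), 'joint_vel': array([-0.00021538,  0.00065432,  0.00057412, -0.000555  , -0.00094261,
        0.00100689]), 'joint_torque': array([-2.26835050e-04, -5.15117705e+01, -3.67318225e+01, -1.85466756e-04,
        1.29128623e-02,  1.05921356e-05]), 'tool_pos': array([ 0.14902257, -0.65759556,  0.22994331]), 'tcp_rot': array([-2.45353384,  1.95972974,  0.0026838 ]), 'wrist_force': array([-0.84292347, -0.36613884,  0.65126287]), 'torque': array([-0.00498205, -0.02063702, -0.0275849 ]), 'width': 1.0039092711445714}
scene [[473.16294658   0.         313.90155335]
 [  0.         473.16294658 234.65446848]
 [  0.           0.           1.        ]] [ 1.04633519 -0.57191591  0.54126689] [-2.03009296 -0.70144301  0.42300691]
top [[533.24354872   0.         326.34041148]
 [  0.         533.24354872 234.88670059]
 [  0.           0.           1.        ]] [ 0.45568541 -0.0174714   1.06168816] [-2.12286938  2.18001904 -0.0901629 ]
```

View pics/scene0.png

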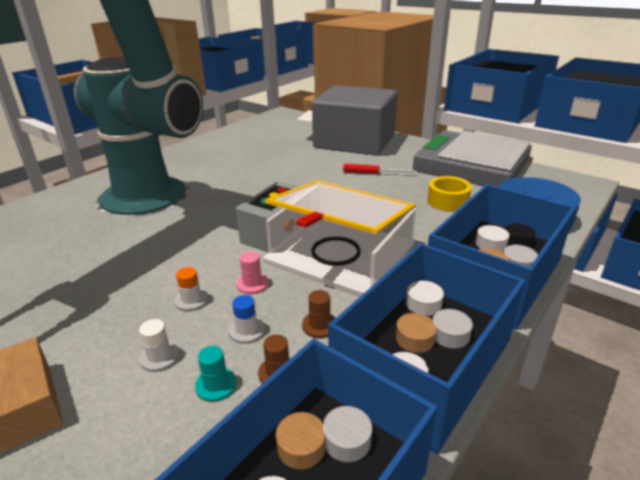

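View pics/top0.png

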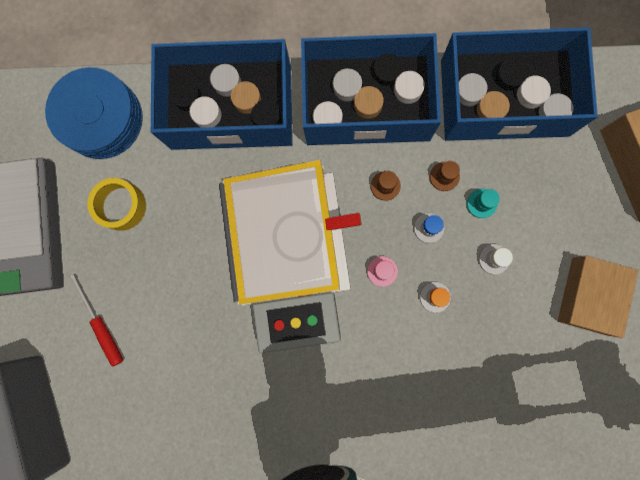

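Top view: the blue-capped hub is at (432,225). Possible look-alikes are orange (440,297), white (502,258), pink (384,270), turquoise (487,202) and brown (387,183) and (447,174). By the description I choose (432,225), which is (244,312) in the scene view. The nest ring is at about (298,236) and the tab at (345,221).

```bash
cat > h.py <<'E'
import numpy as np, cv2
from scipy.spatial.transform import Rotation as R
from workcell import bot
def cam(n): return bot.read_camera(n)
def ray(c,uv):
    d=R.from_rotvec(c["attitude"]).as_matrix()@np.linalg.inv(c["K"])@np.array([uv[0],uv[1],1.]); return np.array(c["xyz"]),d/np.linalg.norm(d)
def onz(c,uv,z):
    o,d=ray(c,uv); return o+d*(z-o[2])/d[2]
def proj(c,p):
    q=R.from_rotvec(c["attitude"]).as_matrix().T@(np.asarray(p)-c["xyz"]); q=c["K"]@q; return q[:2]/q[2]
def tri(c1,u1,c2,u2):
    o1,d1=ray(c1,u1);o2,d2=ray(c2,u2)
    t=np.linalg.lstsq(np.c_[d1,-d2],o2-o1,rcond=None)[0]
    a=o1+t[0]*d1;b=o2+t[1]*d2; return (a+b)/2,np.linalg.norm(a-b)
def mask(c,lo,hi,roi):
    h=cv2.cvtColor(c["frame"],cv2.COLOR_RGB2HSV); m=cv2.inRange(h,lo,hi); z=np.zeros_like(m); x0,y0,x1,y1=roi; z[y0:y1,x0:x1]=m[y0:y1,x0:x1]; return z
def cen(m):
    y,x=np.nonzero(m); return np.array([x.mean(),y.mean()]),len(x)
E
python3 - <<'E'
from h import *
T=cam("top");S=cam("scene")
def crop(c,x0,y0,x1,y1,k,n): cv2.imwrite(n,cv2.resize(c["frame"][y0:y1,x0:x1,::-1],None,fx=k,fy=k,interpolation=cv2.INTER_CUBIC))
crop(T,210,150,370,360,2.8,"pics/t1.png");crop(S,230,170,430,300,4,"pics/s1.png");crop(T,400,200,470,260,8,"pics/t2.png")
mt=mask(T,(100,150,80),(125,255,255),(405,205,460,250));ms=mask(S,(100,150,80),(125,255,255),(225,285,265,330))
a,na=cen(mt);b,nb=cen(ms);print("blue",a,na,b,nb,onz(T,a,.06),tri(T,a,S,b))
ry=((0,180,100),(6,255,255))
mt=mask(T,*ry,(320,205,370,240));ms=mask(S,*ry,(290,205,330,235))
for c,m in((T,mt),(S,ms)):
    k=max(cv2.findContours(m,0,1)[0],key=cv2.contourArea);print("red",cen(m),cv2.minAreaRect(k),cv2.boxPoints(cv2.minAreaRect(k)).round(1).tolist())
print(tri(T,cen(mt)[0],S,cen(ms)[0]))
E
```

```text
blue [433.03745318 224.34082397] 267 [243.40302267 306.58690176] 397 [ 0.58176465 -0.19330528  0.06      ] (array([ 0.58313968, -0.19409539,  0.05259205]), np.float64(0.001349342249940627))
red (array([342.58121827, 221.32741117]), 394) ((342.4594421386719, 221.2567901611328), (11.507928848266602, 34.3593864440918), 80.53767395019531) [[324.6000061035156, 218.39999389648438], [358.5, 212.8000030517578], [360.3999938964844, 224.10000610351562], [326.5, 229.8000030517578]]
red (array([308.83163265, 219.08673469]), 196) ((309.2000427246094, 218.90003967285156), (8.9442720413208, 25.491172790527344), 63.43495178222656) [[295.79998779296875, 220.60000610351562], [318.6000061035156, 209.1999969482422], [322.6000061035156, 217.1999969482422], [299.79998779296875, 228.60000610351562]]
(array([ 0.58199726, -0.02293882,  0.13487886]), np.float64(0.000518967464163884))
```

View pics/t1.png

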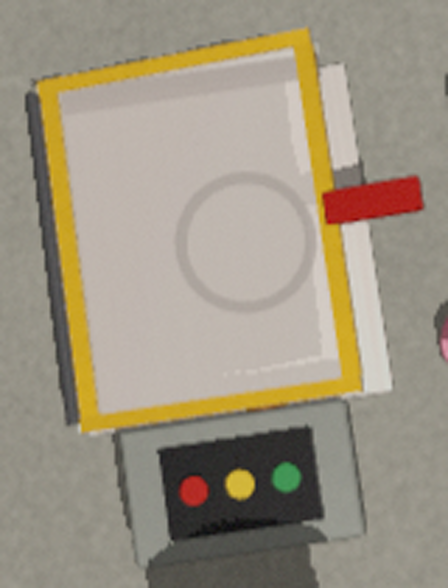

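View pics/s1.png

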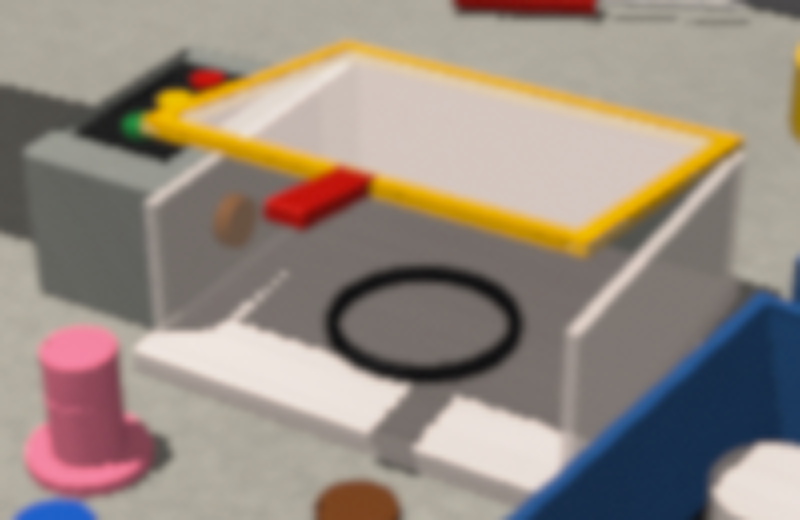

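View pics/t2.png

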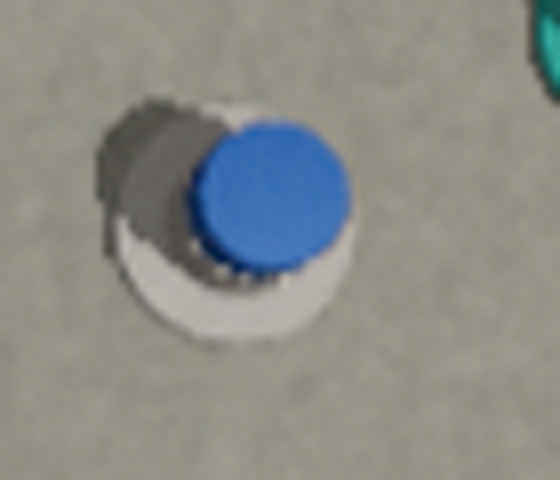

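Close crop t2 confirms a blue cap on a light steel flange: cap top at about (433.6,224), flange at about (428.5,227). The guard is ajar by about 0.18 rad.

Run:
```python
from h import *
T=cam("top");S=cam("scene")
print("cap",onz(T,(433.6,224.1),.064),"flange",onz(T,(428.6,227.3),.008))
# ring in scene: dark pixels
g=cv2.cvtColor(S["frame"],cv2.COLOR_RGB2GRAY)
m=np.zeros_like(g);m[233:268,308:364]=(g[233:268,308:364]<50)*255
k=np.vstack(cv2.findContours(m,0,1)[0]);e=cv2.fitEllipse(cv2.convexHull(k));print("ring scene",e)
# rectify nest circle: map pixels to z=.019
pts=np.array([onz(S,p[0],.019)[:2] for p in cv2.convexHull(k)]);
A=np.c_[2*pts,np.ones(len(pts))];s=np.linalg.lstsq(A,(pts**2).sum(1),rcond=None)[0];print("ctr",s[:2],"r",np.sqrt(s[2]+s[0]**2+s[1]**2))
print("top ring",onz(T,(297.2,236.1),.019))
# yellow border corners
y=mask(T,(20,150,120),(32,255,255),(215,155,345,310));k=np.vstack(cv2.findContours(y,0,1)[0]);q=cv2.approxPolyDP(cv2.convexHull(k),6,True)[:,0];print("yellow",q.tolist())
for p in q: print(p,onz(T,p,.095).round(4),onz(T,p,.13).round(4))
ys=mask(S,(20,150,120),(32,255,255),(265,175,420,240));k=np.vstack(cv2.findContours(ys,0,1)[0]);q2=cv2.approxPolyDP(cv2.convexHull(k),4,True)[:,0];print("yellowS",q2.tolist())
```

```text
cap [ 0.58168631 -0.19367416  0.064     ] flange [ 0.58265487 -0.19341479  0.008     ]
ring scene ((335.7864685058594, 250.45144653320312), (27.74867057800293, 48.199005126953125), 91.46118927001953)
ctr [0.57237731 0.06866844] r 0.04949230415865767
top ring [0.57122426 0.06676465 0.019     ]
yellow [[319, 160], [338, 288], [239, 303], [223, 179]]
[319 160] [0.7036 0.0174 0.095 ] [0.6946 0.0162 0.13  ]
[338 288] [ 0.4666 -0.0113  0.095 ] [ 0.4662 -0.0115  0.13  ]
[239 303] [0.4441 0.1683 0.095 ] [0.4446 0.1616 0.13  ]
[223 179] [0.6733 0.1966 0.095 ] [0.6654 0.1888 0.13  ]
yellowS [[265, 200], [272, 192], [320, 181], [414, 206], [374, 233]]
```

```bash
cat >> h.py <<'E'
YAW=0.12; XN=np.array([np.cos(YAW),np.sin(YAW),0]); YN=np.array([-np.sin(YAW),np.cos(YAW),0]); ZN=np.array([0,0,1.])
N=np.array([.572,.0677,.015]); H=N+.115*YN+.08*ZN
def tabpt(t): return H+.225*(-YN*np.cos(t)+ZN*np.sin(t))+.003*(ZN*np.cos(t)+YN*np.sin(t))
def Ra(a,s=1):
    z=np.cos(a)*YN-np.sin(a)*ZN; x=s*XN; return np.c_[x,np.cross(z,x),z]
def cur():
    s=bot.read_state(); return np.array(s["tool_pos"]),R.from_rotvec(s["tcp_rot"]).as_matrix(),s
def plan(p,Rm,n=None,frm=None,vmax=.06):
    p0,R0=frm if frm is not None else cur()[:2]
    rv=R.from_matrix(R0.T@Rm).as_rotvec(); d=np.asarray(p)-p0
    k=n or int(max(np.ceil(np.linalg.norm(d)/vmax),np.ceil(np.linalg.norm(rv)/.15),1))
    dr=np.round(rv/k,4); Rc=R0.copy();pc=p0.copy();rows=[]
    for i in range(k):
        tgt=p0+d*(i+1)/k; dp=np.round(Rc.T@(tgt-pc),4); pc=pc+Rc@dp; Rc=Rc@R.from_rotvec(dr).as_matrix()
        rows.append((dp.tolist(),dr.tolist()))
    print(k,"rows");
    import json
    print("["+",".join('{"delta_pos":%s,"dr":%s}'%(json.dumps(a),json.dumps(b)) for a,b in rows)+"]")
    return pc,Rc
E
python3 - <<'E'
from h import *
p,Rm,s=cur();print(p,Rm.round(3));
for sg in(1,-1):
    print(sg,R.from_matrix(Rm.T@Ra(np.pi/2,sg)).as_rotvec(),R.from_matrix(Rm.T@Ra(.78,sg)).as_rotvec())
print(tabpt(.18),tabpt(1.7))
E
```

```text
[ 0.14906551 -0.65807796  0.23079269] [[ 0.221 -0.975 -0.   ]
 [-0.975 -0.221  0.001]
 [-0.001  0.    -1.   ]]
1 [-5.63175977e-04  6.78872983e-04 -1.46797960e+00] [ 0.64019619 -0.57737811 -1.38514331]
-1 [6.98219430e-04 5.79225304e-04 1.67361287e+00] [-0.59301282 -0.65753194  1.57691749]
[ 0.58466887 -0.0373667   0.13823319] [0.55440649 0.21360813 0.31773805]
```

Run:
```python
from h import *
A=Ra(.78);z=A[:,2];pre=tabpt(.18)-.08*z
p,R0,_=cur()
Rh=Ra(np.pi/2)
f=plan(np.array([.42,-.33,.30]),R0@R.from_rotvec([0,0,-1.468]).as_matrix(),n=10)
print(f[0]);f2=plan(pre,A,n=8,frm=f);print(pre,f2[0])
```

```text
10 rows
[{"delta_pos":[-0.026, -0.0337, -0.0069],"dr":[-0.0, -0.0, -0.1468]},{"delta_pos":[-0.0208, -0.0371, -0.0069],"dr":[-0.0, -0.0, -0.1468]},{"delta_pos":[-0.0152, -0.0398, -0.0069],"dr":[-0.0, -0.0, -0.1468]},{"delta_pos":[-0.0092, -0.0415, -0.0069],"dr":[-0.0, -0.0, -0.1468]},{"delta_pos":[-0.003, -0.0424, -0.0069],"dr":[-0.0, -0.0, -0.1468]},{"delta_pos":[0.0033, -0.0425, -0.0069],"dr":[-0.0, -0.0, -0.1468]},{"delta_pos":[0.0094, -0.0415, -0.0069],"dr":[-0.0, -0.0, -0.1468]},{"delta_pos":[0.0154, -0.0397, -0.0069],"dr":[-0.0, -0.0, -0.1468]},{"delta_pos":[0.021, -0.037, -0.0069],"dr":[-0.0, -0.0, -0.1468]},{"delta_pos":[0.0262, -0.0335, -0.0069],"dr":[-0.0, -0.0, -0.1468]}]
[ 0.42003334 -0.32999189  0.29999066]
8 rows
[{"delta_pos":[0.0248, -0.0267, 0.0132],"dr":[0.0987, 0.0, -0.0]},{"delta_pos":[0.0248, -0.0253, 0.0158],"dr":[0.0987, 0.0, -0.0]},{"delta_pos":[0.0248, -0.0237, 0.0182],"dr":[0.0987, 0.0, -0.0]},{"delta_pos":[0.0248, -0.0217, 0.0204],"dr":[0.0987, 0.0, -0.0]},{"delta_pos":[0.0249, -0.0196, 0.0225],"dr":[0.0987, 0.0, -0.0]},{"delta_pos":[0.0248, -0.0173, 0.0243],"dr":[0.0987, 0.0, -0.0]},{"delta_pos":[0.0248, -0.0148, 0.0258],"dr":[0.0987, 0.0, -0.0]},{"delta_pos":[0.0248, -0.0122, 0.0272],"dr":[0.0987, 0.0, -0.0]}]
[ 0.59147727 -0.09383078  0.19449554] [ 0.59147719 -0.09382122  0.1945598 ]
```

Request:
{"method": "carry_out", "body": {
  "deltas": [
    {"delta_pos": [-0.026, -0.034, -0.007], "dr": [0, 0, -0.147]},
    {"delta_pos": [-0.021, -0.037, -0.007], "dr": [0, 0, -0.147]},
    {"delta_pos": [-0.015, -0.04, -0.007], "dr": [0, 0, -0.147]},
    {"delta_pos": [-0.009, -0.0415, -0.007], "dr": [0, 0, -0.147]},
    {"delta_pos": [-0.003, -0.0425, -0.007], "dr": [0, 0, -0.147]},
    {"delta_pos": [0.003, -0.0425, -0.007], "dr": [0, 0, -0.147]},
    {"delta_pos": [0.009, -0.0415, -0.007], "dr": [0, 0, -0.147]},
    {"delta_pos": [0.015, -0.04, -0.007], "dr": [0, 0, -0.147]},
    {"delta_pos": [0.021, -0.037, -0.007], "dr": [0, 0, -0.147]},
    {"delta_pos": [0.026, -0.0335, -0.007], "dr": [0, 0, -0.147]}
  ],
  "grip": 1,
  "force": 30
}}

```text
time: 1.55
tool_pos: [0.42, -0.328, 0.3017]
tcp_rot: [3.135, 0.199, 0.001]
wrist_force: [0.7, -0.6, 0.5]
width: 0.998
```

Request:
{"method": "carry_out", "body": {
  "deltas": [
    {"delta_pos": [0.025, -0.027, 0.013], "dr": [0.1, 0, 0]},
    {"delta_pos": [0.025, -0.025, 0.016], "dr": [0.1, 0, 0]},
    {"delta_pos": [0.025, -0.024, 0.018], "dr": [0.1, 0, 0]},
    {"delta_pos": [0.025, -0.022, 0.02], "dr": [0.1, 0, 0]},
    {"delta_pos": [0.025, -0.02, 0.0225], "dr": [0.1, 0, 0]},
    {"delta_pos": [0.025, -0.017, 0.024], "dr": [0.1, 0, 0]},
    {"delta_pos": [0.025, -0.015, 0.026], "dr": [0.1, 0, 0]},
    {"delta_pos": [0.024, -0.012, 0.027], "dr": [0.09, 0, 0]},
    {"delta_pos": [0, 0, 0], "dr": [0, 0, 0]},
    {"delta_pos": [0, 0, 0], "dr": [0, 0, 0]}
  ]
}}

```text
time: 2.8
tool_pos: [0.5906, -0.0921, 0.1977]
tcp_rot: [-2.349, -0.144, 0.06]
wrist_force: [0.9, -0.6, -0.5]
width: 0.997
```

Run:
```python
from h import *
p,R0,s=cur();print(s["time"],p,s["q"].round(3),R.from_matrix(R0.T@Ra(.78)).as_rotvec())
for n in("scene","top"): cv2.imwrite(f"pics/{n}1.png",cam(n)["frame"][:,:,::-1])
plan(tabpt(.18)+.019*Ra(.78)[:,2],Ra(.78))
```

```text
2.8 [ 0.59057965 -0.09210278  0.19769802] [-0.533  0.425  1.651  0.598  1.608 -0.803] [0.00179523 0.00185444 0.00160344]
2 rows
[{"delta_pos":[0.0002, 0.0019, 0.0506],"dr":[0.0014, -0.0, 0.0012]},{"delta_pos":[0.0002, 0.0019, 0.0506],"dr":[0.0014, -0.0, 0.0012]}]
```

View pics/scene1.png

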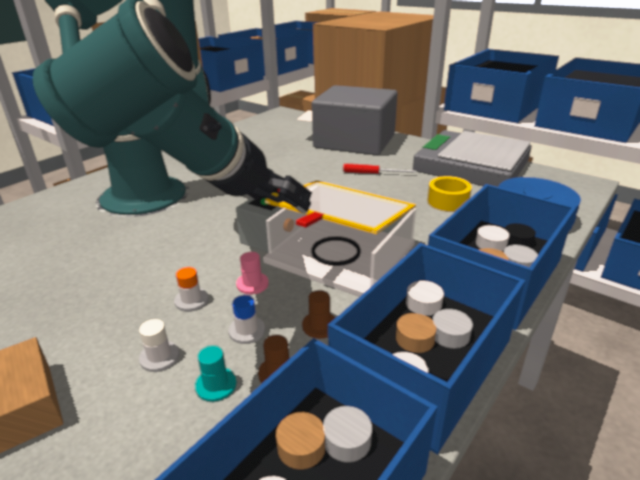

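View pics/top1.png

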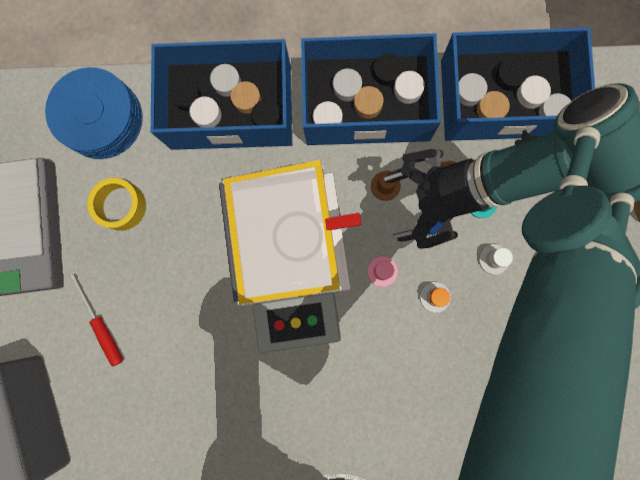

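Scene: the open fingers straddle the line of the tab at (310,219). Top: the tips are at (412,178) and (400,237), and the tab is at (343,221). The grasp is aligned, so I'm advancing.

Request:
{"method": "carry_out", "body": {
  "deltas": [
    {"delta_pos": [0, 0.001, 0.034], "dr": [0, 0, 0]},
    {"delta_pos": [0, 0.001, 0.034], "dr": [0, 0, 0]},
    {"delta_pos": [0, 0.002, 0.033], "dr": [0, 0, 0]},
    {"delta_pos": [0, 0, 0], "dr": [0, 0, 0]}
  ]
}}

```text
time: 3.4
tool_pos: [0.5806, -0.0224, 0.1232]
tcp_rot: [-2.347, -0.144, 0.063]
wrist_force: [-0.3, -0.1, -0.4]
width: 0.998
```

Request:
{"method": "carry_out", "body": {
  "deltas": [
    {"delta_pos": [0, 0, 0], "dr": [0, 0, 0]},
    {"delta_pos": [0, 0, 0], "dr": [0, 0, 0]},
    {"delta_pos": [0, 0, 0], "dr": [0, 0, 0]},
    {"delta_pos": [0, 0, 0], "dr": [0, 0, 0]},
    {"delta_pos": [0, 0, 0], "dr": [0, 0, 0]},
    {"delta_pos": [0, 0, 0], "dr": [0, 0, 0]}
  ],
  "grip": 0,
  "force": 35
}}

```text
time: 4.15
tool_pos: [0.5825, -0.0244, 0.124]
tcp_rot: [-2.349, -0.143, 0.059]
wrist_force: [-1.4, -5.7, 2.9]
width: 0.248
```

Run:
```python
from h import *
p,R0,s=cur();print(s["time"],p,s["q"].round(3),s["wrist_force"].round(1),s["width"],"err from ideal",R0.T@(p-tabpt(.18)-.019*R0[:,2]))
c=cam("scene");cv2.imwrite("pics/s2.png",cv2.resize(c["frame"][150:300,200:430,::-1],None,fx=3.4,fy=3.4,interpolation=2))
# arc step in tool frame, per .1 rad
for d in(.1,.1482,.15):
    for p1 in (tabpt(.18)+.019*Ra(.78)[:,2],p):
        c=R0.T@(p1-H); Q=R.from_rotvec([d,0,0]);# about tool +x or -x?
        for sg in(1,-1):
            rv=R0.T@(-XN*d); 
        Rr=R.from_rotvec(-XN*d).as_matrix(); print(d,rv.round(4),(R0.T@(Rr@(p1-H)-(p1-H))).round(4))
```

```text
4.15 [ 0.58246425 -0.02437539  0.12399002] [-0.451  0.443  1.781  0.644  1.447 -0.834] [-1.4 -5.7  2.9] 0.24779113947118023 err from ideal [-0.00061643  0.00082838  0.00037617]
0.1 [-0.1    -0.0002  0.0001] [ 0.     -0.0174 -0.0116]
0.1 [-0.1    -0.0002  0.0001] [ 0.     -0.0174 -0.0117]
0.1482 [-1.482e-01 -2.000e-04  1.000e-04] [ 0.     -0.0262 -0.0166]
0.1482 [-1.482e-01 -2.000e-04  1.000e-04] [ 0.     -0.0262 -0.0167]
0.15 [-1.5e-01 -2.0e-04  1.0e-04] [ 0.     -0.0265 -0.0168]
0.15 [-1.5e-01 -2.0e-04  1.0e-04] [ 0.     -0.0265 -0.0169]
```

Request:
{"method": "carry_out", "body": {
  "deltas": [
    {"delta_pos": [0, -0.0174, -0.0117], "dr": [-0.1, 0, 0]},
    {"delta_pos": [0, -0.0174, -0.0117], "dr": [-0.1, 0, 0]},
    {"delta_pos": [0, -0.0174, -0.0117], "dr": [-0.1, 0, 0]},
    {"delta_pos": [0, -0.0174, -0.0117], "dr": [-0.1, 0, 0]},
    {"delta_pos": [0, 0, 0], "dr": [0, 0, 0]},
    {"delta_pos": [0, 0, 0], "dr": [0, 0, 0]}
  ]
}}

```text
time: 4.95
tool_pos: [0.579, 0.0042, 0.2036]
tcp_rot: [-2.747, -0.17, 0.031]
wrist_force: [-1.9, -3.7, 5.2]
width: 0.248
```

```bash
cat >> h.py <<'E'
def chk(t):
    p,R0,s=cur();a=t+.6
    print(s["time"],p.round(4),s["q"].round(3),"F",s["wrist_force"].round(1),"tau",s["torque"].round(1),s["width"],"err",(R0.T@(p-tabpt(t)-.019*Ra(a)[:,2])).round(4),R.from_matrix(R0.T@Ra(a)).as_rotvec().round(4))
E
python3 - <<'E'
from h import *
chk(.58)
c=cam("scene");cv2.imwrite("pics/s3.png",cv2.resize(c["frame"][100:300,200:430,::-1],None,fx=3,fy=3,interpolation=2))
E
```

```text
4.95 [0.579  0.0042 0.2036] [-0.251  0.178  1.81   0.374  1.32  -0.499] F [-1.9 -3.7  5.2] tau [-0.3  0.2  0.1] 0.24784065786160547 err [-0.0006 -0.0006 -0.0002] [ 0.0014 -0.0001  0.0036]
```

View pics/s3.png

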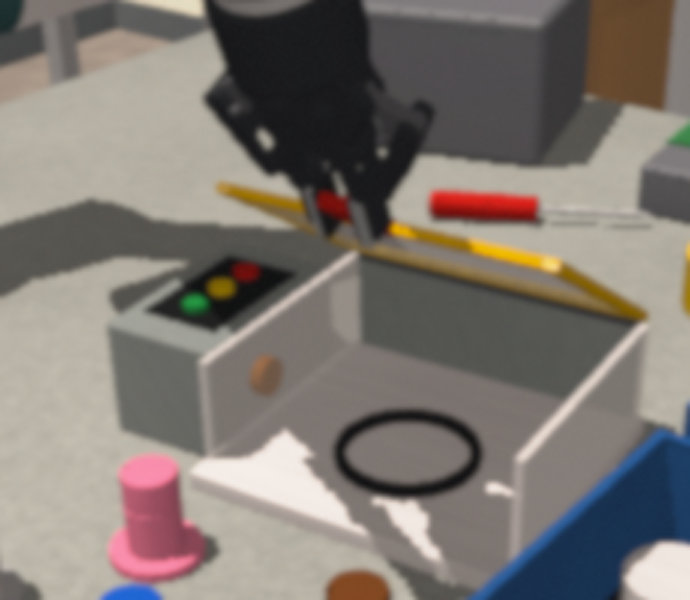

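The fingers hold the tab at about crop (345,215) and the guard is following the arc, about 0.58 rad open. I'll continue.

Request:
{"method": "carry_out", "body": {
  "deltas": [
    {"delta_pos": [0, -0.0174, -0.0117], "dr": [-0.1, 0, 0]},
    {"delta_pos": [0, -0.0174, -0.0117], "dr": [-0.1, 0, 0]},
    {"delta_pos": [0, -0.0174, -0.0117], "dr": [-0.1, 0, 0]},
    {"delta_pos": [0, -0.0174, -0.0117], "dr": [-0.1, 0, 0]},
    {"delta_pos": [0, -0.0174, -0.0117], "dr": [-0.1, 0, 0]},
    {"delta_pos": [0, -0.0174, -0.0117], "dr": [-0.1, 0, 0]},
    {"delta_pos": [0, 0, 0], "dr": [0, 0, 0]}
  ]
}}

```text
time: 5.88
tool_pos: [0.5677, 0.0979, 0.2854]
tcp_rot: [2.927, 0.185, 0.019]
wrist_force: [0.7, -0.3, 2.8]
width: 0.253
```

```bash
python3 -c "
from h import *
chk(1.18)"
```

```text
5.875 [0.5677 0.0979 0.2854] [ 0.252  0.066  1.747 -0.212  1.36   0.174] F [ 0.7 -0.3  2.8] tau [-0.3 -0.2 -0.1] 0.25297865958460647 err [-0.0006 -0.0024 -0.0003] [ 0.0001 -0.0012  0.0063]
```

Request:
{"method": "carry_out", "body": {
  "deltas": [
    {"delta_pos": [0, -0.0174, -0.0117], "dr": [-0.1, 0, 0]},
    {"delta_pos": [0, -0.0174, -0.0117], "dr": [-0.1, 0, 0]},
    {"delta_pos": [0, -0.0174, -0.0117], "dr": [-0.1, 0, 0]},
    {"delta_pos": [0, -0.0174, -0.0117], "dr": [-0.1, 0, 0]},
    {"delta_pos": [0, -0.0174, -0.0117], "dr": [-0.1, 0, 0]},
    {"delta_pos": [0, -0.0104, -0.007], "dr": [-0.06, 0, 0]},
    {"delta_pos": [0, 0, 0], "dr": [0, 0, 0]},
    {"delta_pos": [0, 0, 0], "dr": [0, 0, 0]}
  ]
}}

```text
time: 6.88
tool_pos: [0.5543, 0.209, 0.301]
tcp_rot: [2.371, 0.145, 0.056]
wrist_force: [4.0, -0.1, -1.6]
width: 0.249
```

```bash
python3 -c "
from h import *
chk(1.74)
for n in ('scene','top'): cv2.imwrite(f'pics/{n}4.png',cam(n)['frame'][:,:,::-1])"
```

```text
6.875 [0.5543 0.209  0.301 ] [ 0.671  0.31   1.596 -0.637  1.677  0.626] F [ 4.  -0.1 -1.6] tau [ 0.6 -0.3  0.4] 0.24940509704016153 err [-0.0007 -0.0009  0.0013] [-0.0019  0.0001  0.0026]
```

View pics/scene4.png

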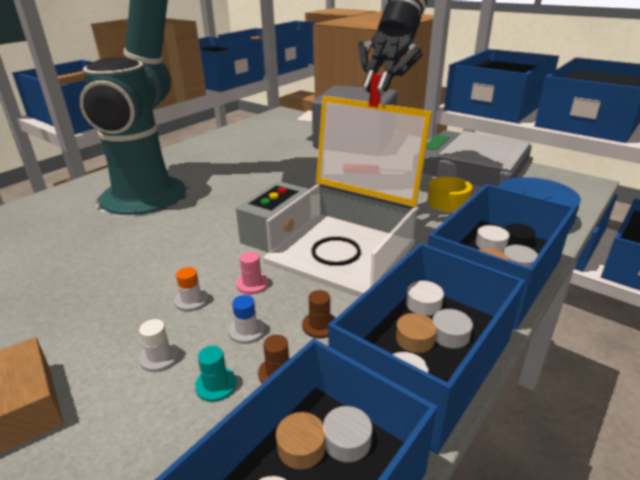

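View pics/top4.png

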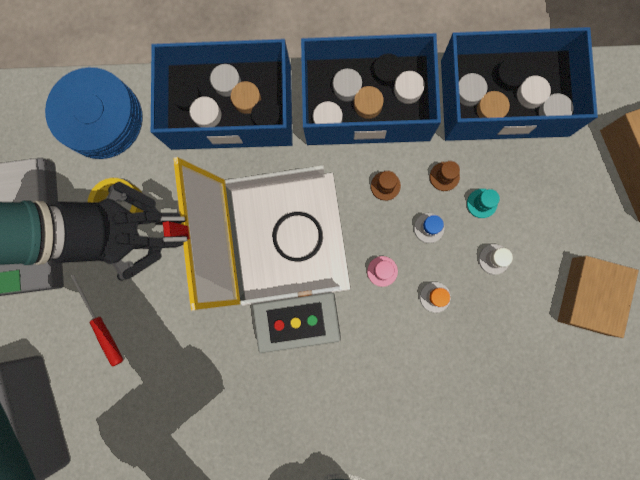

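The guard stands open at about 1.74 rad (scene panel at (375,150), tab at (375,90)). Next: let go, back off, and re-measure the unobstructed nest (top view (298,236)) and the hub.

Request:
{"method": "carry_out", "body": {
  "deltas": [
    {"delta_pos": [0, 0, 0], "dr": [0, 0, 0]},
    {"delta_pos": [0, 0, 0], "dr": [0, 0, 0]},
    {"delta_pos": [0, 0, 0], "dr": [0, 0, 0]},
    {"delta_pos": [0, 0, 0], "dr": [0, 0, 0]},
    {"delta_pos": [0, 0, -0.03], "dr": [0, 0, 0]},
    {"delta_pos": [0, 0, -0.035], "dr": [0, 0, 0]},
    {"delta_pos": [0, 0, -0.035], "dr": [0, 0, 0]},
    {"delta_pos": [0, 0, 0], "dr": [0, 0, 0]}
  ],
  "grip": 1
}}

```text
time: 7.98
tool_pos: [0.5457, 0.2804, 0.3765]
tcp_rot: [2.371, 0.145, 0.064]
wrist_force: [-0.6, -0.1, 0.5]
width: 0.998
```

Run:
```python
from h import *
T=cam("top");S=cam("scene")
g=cv2.cvtColor(T["frame"],cv2.COLOR_RGB2GRAY)
for c,roi in((T,(265,205,330,268)),(S,(306,232,366,270))):
    g=cv2.cvtColor(c["frame"],cv2.COLOR_RGB2GRAY);x0,y0,x1,y1=roi
    m=np.zeros_like(g);m[y0:y1,x0:x1]=(g[y0:y1,x0:x1]<75)*255
    n,l,st,_=cv2.connectedComponentsWithStats(m);i=1+st[1:,4].argmax();m=(l==i).astype(np.uint8)
    h=cv2.convexHull(np.vstack(cv2.findContours(m,0,1)[0]));pts=np.array([onz(c,p[0],.021)[:2] for p in h])
    s=np.linalg.lstsq(np.c_[2*pts,np.ones(len(pts))],(pts**2).sum(1),rcond=None)[0];print("nest",s[:2],np.sqrt(s[2]+s[0]**2+s[1]**2))
m=mask(T,(100,150,80),(125,255,255),(405,205,460,250));k=max(cv2.findContours(m,0,1)[0],key=cv2.contourArea)
print(cv2.minEnclosingCircle(k))
# red tab vs top-edge: verify the angle
m=mask(T,(0,180,100),(6,255,255),(150,210,215,250));print("tab",cen(m)[0]);
m2=mask(S,(0,180,100),(6,255,255),(360,60,390,115));print(cen(m2)[0]);
P,e=tri(T,cen(m)[0],S,cen(m2)[0]);v=P-H;print(P,e,"guard",np.arctan2(v[2],-v@YN)-.014)
p,R0,s=cur();print(p,s["wrist_force"])
f=plan(np.array([.565,.16,.46]),Ra(np.pi/2));plan(np.array([.582,-.1935,.15]),Ra(np.pi/2),frm=f)
cv2.imwrite("pics/t5.png",T["frame"][:,:,::-1])
```

```text
nest [0.57122665 0.06703506] 0.04864973863180717
nest [0.57500251 0.06487452] 0.048974285331563616
((433.1650390625, 224.47044372558594), 9.492228507995605)
tab [175.29617834 230.39171975]
[375.39197531  88.25      ]
[0.55345502 0.22019936 0.30428395] 0.0015099526589523063 guard 1.739290130259534
[0.54517919 0.27845351 0.3737652 ] [-0.2293561  -0.16879418  1.09630906]
6 rows
[{"delta_pos":[0.0009, 0.0244, 0.0036],"dr":[0.1283, -0.0001, 0.0004]},{"delta_pos":[0.0008, 0.0246, 0.0005],"dr":[0.1283, -0.0001, 0.0004]},{"delta_pos":[0.0009, 0.0245, -0.0027],"dr":[0.1283, -0.0001, 0.0004]},{"delta_pos":[0.0009, 0.0239, -0.0058],"dr":[0.1283, -0.0001, 0.0004]},{"delta_pos":[0.0009, 0.023, -0.0088],"dr":[0.1283, -0.0001, 0.0004]},{"delta_pos":[0.0009, 0.0216, -0.0117],"dr":[0.1283, -0.0001, 0.0004]}]
8 rows
[{"delta_pos":[-0.0032, 0.0441, 0.0388],"dr":[0.0, -0.0, 0.0]},{"delta_pos":[-0.0032, 0.0441, 0.0387],"dr":[0.0, -0.0, 0.0]},{"delta_pos":[-0.0032, 0.0442, 0.0388],"dr":[0.0, -0.0, 0.0]},{"delta_pos":[-0.0031, 0.0441, 0.0387],"dr":[0.0, -0.0, 0.0]},{"delta_pos":[-0.0032, 0.0441, 0.0388],"dr":[0.0, -0.0, 0.0]},{"delta_pos":[-0.0032, 0.0441, 0.0387],"dr":[0.0, -0.0, 0.0]},{"delta_pos":[-0.0032, 0.0441, 0.0388],"dr":[0.0, -0.0, 0.0]},{"delta_pos":[-0.0032, 0.0441, 0.0387],"dr":[0.0, -0.0, 0.0]}]
```

Request:
{"method": "carry_out", "body": {
  "deltas": [
    {"delta_pos": [0.001, 0.0245, 0.0035], "dr": [0.128, 0, 0]},
    {"delta_pos": [0.001, 0.0245, 0.0005], "dr": [0.128, 0, 0]},
    {"delta_pos": [0.001, 0.0245, -0.0025], "dr": [0.128, 0, 0]},
    {"delta_pos": [0.001, 0.024, -0.006], "dr": [0.128, 0, 0]},
    {"delta_pos": [0.001, 0.023, -0.009], "dr": [0.128, 0, 0]},
    {"delta_pos": [0.001, 0.0215, -0.0115], "dr": [0.128, 0, 0]}
  ]
}}

```text
time: 8.82
tool_pos: [0.5653, 0.1587, 0.46]
tcp_rot: [-3.134, -0.19, 0.001]
wrist_force: [0.7, 0.3, -0.9]
width: 0.998
```

Request:
{"method": "carry_out", "body": {
  "deltas": [
    {"delta_pos": [-0.003, 0.044, 0.0385], "dr": [0, 0, 0]},
    {"delta_pos": [-0.003, 0.044, 0.0385], "dr": [0, 0, 0]},
    {"delta_pos": [-0.003, 0.044, 0.0385], "dr": [0, 0, 0]},
    {"delta_pos": [-0.003, 0.044, 0.0385], "dr": [0, 0, 0]},
    {"delta_pos": [-0.003, 0.044, 0.0385], "dr": [0, 0, 0]},
    {"delta_pos": [-0.003, 0.044, 0.0385], "dr": [0, 0, 0]},
    {"delta_pos": [-0.003, 0.044, 0.0385], "dr": [0, 0, 0]},
    {"delta_pos": [-0.003, 0.044, 0.0385], "dr": [0, 0, 0]},
    {"delta_pos": [0, 0, 0], "dr": [0, 0, 0]},
    {"delta_pos": [0, 0, 0], "dr": [0, 0, 0]}
  ]
}}

```text
time: 10.07
tool_pos: [0.5837, -0.1927, 0.1524]
tcp_rot: [3.135, 0.189, -0.003]
wrist_force: [0.3, 1.2, 0.7]
width: 0.996
```

Run:
```python
from h import *
p,R0,s=cur();print(p,s["q"].round(3),s["wrist_force"].round(1))
plan(np.array([.582,-.1935,.024]),Ra(np.pi/2))
S=cam("scene");cv2.imwrite("pics/s6.png",S["frame"][:,:,::-1])
```

```text
[ 0.58370706 -0.19268199  0.15240678] [-0.359  0.212  1.818 -0.002  1.113 -0.478] [0.3 1.2 0.7]
3 rows
[{"delta_pos":[-0.0005, 0.0002, 0.0428],"dr":[0.0002, 0.0006, 0.0001]},{"delta_pos":[-0.0006, 0.0002, 0.0428],"dr":[0.0002, 0.0006, 0.0001]},{"delta_pos":[-0.0005, 0.0001, 0.0428],"dr":[0.0002, 0.0006, 0.0001]}]
```

View pics/s6.png

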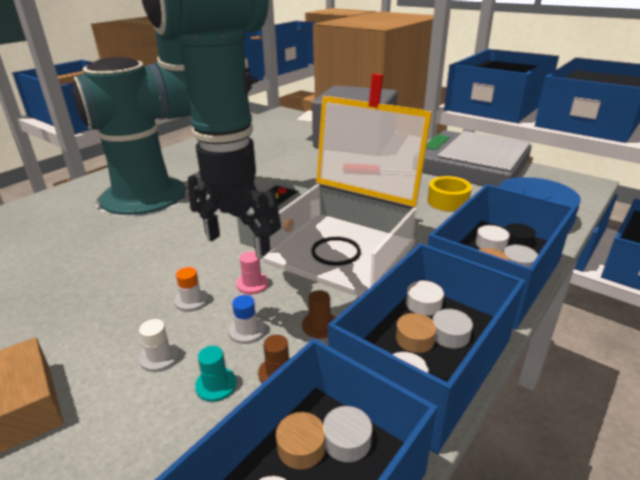

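The gripper at (237,225) is above the blue hub at (244,312), and the guard is still open. Descending.

Request:
{"method": "carry_out", "body": {
  "deltas": [
    {"delta_pos": [-0.001, 0, 0.045], "dr": [0, 0, 0]},
    {"delta_pos": [-0.0005, 0.0005, 0.045], "dr": [0, 0, 0]},
    {"delta_pos": [0, 0, 0.025], "dr": [0, 0, 0]},
    {"delta_pos": [0, 0, 0.013], "dr": [0, 0, 0]},
    {"delta_pos": [0, 0, 0], "dr": [0, 0, 0]},
    {"delta_pos": [0, 0, 0], "dr": [0, 0, 0]}
  ]
}}

```text
time: 10.88
tool_pos: [0.5851, -0.1937, 0.0273]
tcp_rot: [3.132, 0.192, 0.005]
wrist_force: [0.7, -1.1, -1.0]
width: 1.0
```

Request:
{"method": "carry_out", "body": {
  "deltas": [
    {"delta_pos": [0, 0, 0], "dr": [0, 0, 0]},
    {"delta_pos": [0, 0, 0], "dr": [0, 0, 0]},
    {"delta_pos": [0, 0, 0], "dr": [0, 0, 0]},
    {"delta_pos": [0, 0, 0], "dr": [0, 0, 0]},
    {"delta_pos": [0, 0, 0], "dr": [0, 0, 0]},
    {"delta_pos": [0, 0, 0], "dr": [0, 0, 0]}
  ],
  "grip": 0,
  "force": 40
}}

```text
time: 11.62
tool_pos: [0.5839, -0.1938, 0.026]
tcp_rot: [3.133, 0.191, 0.001]
wrist_force: [-1.1, -0.5, 4.7]
width: 0.411
```

Run:
```python
from h import *
p,R0,s=cur();print(p,R0.round(3),s["width"]*85,s["wrist_force"].round(1))
S=cam("scene");cv2.imwrite("pics/s7.png",cv2.resize(S["frame"][180:360,150:350,::-1],None,fx=3,fy=3,interpolation=2))
```

```text
[ 0.58385821 -0.19380129  0.02601343] [[ 0.993  0.122  0.001]
 [ 0.122 -0.993 -0.002]
 [ 0.001  0.002 -1.   ]] 34.89344776572229 [-1.1 -0.5  4.7]
```

View pics/s7.png

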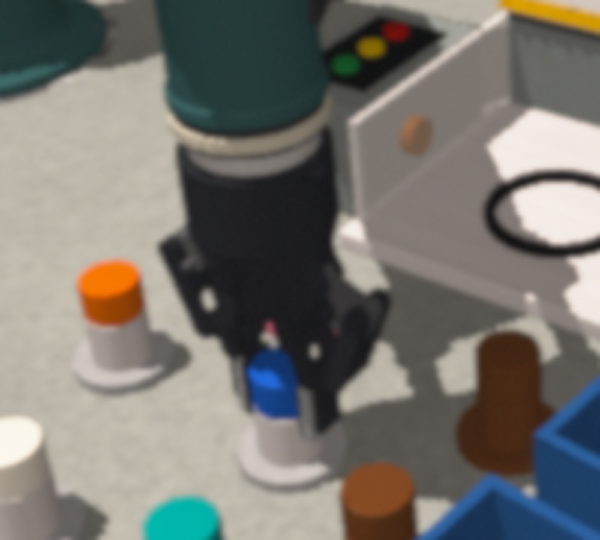

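The hub is gripped on its boss (width 34.9 mm). Lifting and carrying it over the nest.

Request:
{"method": "carry_out", "body": {
  "deltas": [
    {"delta_pos": [0, 0, -0.02], "dr": [0, 0, 0]},
    {"delta_pos": [0, 0, -0.045], "dr": [0, 0, 0]},
    {"delta_pos": [0, 0, -0.045], "dr": [0, 0, 0]},
    {"delta_pos": [0, 0, -0.03], "dr": [0, 0, 0]},
    {"delta_pos": [0, 0, 0], "dr": [0, 0, 0]}
  ]
}}

```text
time: 12.3
tool_pos: [0.5857, -0.194, 0.1693]
tcp_rot: [3.131, 0.191, 0.011]
wrist_force: [0.1, 0.6, -2.1]
width: 0.415
```

Run:
```python
from h import *
p,R0,s=cur();print(p,s["width"]*85,s["wrist_force"].round(1))
plan(np.array([.572,.0665,.15]),Ra(np.pi/2),n=8)
```

```text
[ 0.58574338 -0.19402596  0.16931619] 35.24632820319366 [ 0.1  0.6 -2.1]
8 rows
[{"delta_pos":[0.0022, -0.0325, 0.0023],"dr":[0.0007, -0.0008, 0.0003]},{"delta_pos":[0.0023, -0.0326, 0.0022],"dr":[0.0007, -0.0008, 0.0003]},{"delta_pos":[0.0022, -0.0325, 0.0023],"dr":[0.0007, -0.0008, 0.0003]},{"delta_pos":[0.0022, -0.0326, 0.0024],"dr":[0.0007, -0.0008, 0.0003]},{"delta_pos":[0.0022, -0.0325, 0.0023],"dr":[0.0007, -0.0008, 0.0003]},{"delta_pos":[0.0022, -0.0326, 0.0024],"dr":[0.0007, -0.0008, 0.0003]},{"delta_pos":[0.0022, -0.0325, 0.0024],"dr":[0.0007, -0.0008, 0.0003]},{"delta_pos":[0.0022, -0.0325, 0.0024],"dr":[0.0007, -0.0008, 0.0003]}]
```

Request:
{"method": "carry_out", "body": {
  "deltas": [
    {"delta_pos": [0.002, -0.02, 0], "dr": [0, 0, 0]},
    {"delta_pos": [0.002, -0.034, 0], "dr": [0, 0, 0]},
    {"delta_pos": [0.002, -0.035, 0], "dr": [0, 0, 0]},
    {"delta_pos": [0.002, -0.035, 0], "dr": [0, 0, 0]},
    {"delta_pos": [0.002, -0.035, 0], "dr": [0, 0, 0]},
    {"delta_pos": [0.002, -0.035, 0.0], "dr": [0, 0, 0]},
    {"delta_pos": [0.002, -0.034, 0.01], "dr": [0, 0, 0]},
    {"delta_pos": [0.003, -0.032, 0.01], "dr": [0, 0, 0]},
    {"delta_pos": [0, 0, 0], "dr": [0, 0, 0]},
    {"delta_pos": [0, 0, 0], "dr": [0, 0, 0]}
  ]
}}

```text
time: 13.55
tool_pos: [0.5672, 0.0672, 0.1431]
tcp_rot: [3.133, 0.193, -0.005]
wrist_force: [-0.6, -0.7, -1.2]
width: 0.408
```

Run:
```python
from h import *
p,R0,s=cur();print(p,R0.round(3),s["width"]*85,s["wrist_force"].round(1),s["q"].round(3))
plan(np.array([.572,.0665,.06]),Ra(np.pi/2),n=4)
for n in ('scene','top'): cv2.imwrite(f'pics/{n}8.png',cam(n)['frame'][:,:,::-1])
```

```text
[0.56724488 0.06716801 0.14310874] [[ 0.992  0.123 -0.003]
 [ 0.123 -0.992 -0.002]
 [-0.003  0.002 -1.   ]] 34.682816496096244 [-0.6 -0.7 -1.2] [ 0.076  0.143  1.918 -0.003  1.084 -0.046]
4 rows
[{"delta_pos":[0.0012, 0.0003, 0.0208],"dr":[0.0005, 0.0008, 0.0008]},{"delta_pos":[0.0012, 0.0002, 0.0207],"dr":[0.0005, 0.0008, 0.0008]},{"delta_pos":[0.0012, 0.0003, 0.0208],"dr":[0.0005, 0.0008, 0.0008]},{"delta_pos":[0.0012, 0.0003, 0.0208],"dr":[0.0005, 0.0008, 0.0008]}]
```

View pics/scene8.png

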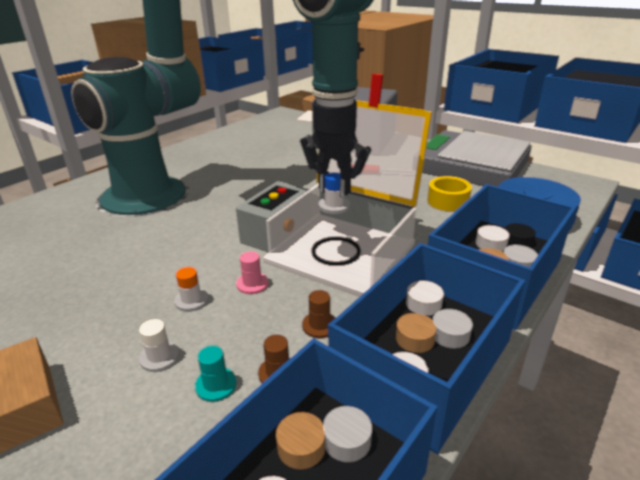

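The hub hangs upright at (332,195) above the ring at (336,250). I'll lower it partway and check.

Request:
{"method": "carry_out", "body": {
  "deltas": [
    {"delta_pos": [0.002, 0, 0.025], "dr": [0, 0, 0]},
    {"delta_pos": [0.002, 0, 0.025], "dr": [0, 0, 0]},
    {"delta_pos": [0.001, 0.0005, 0.02], "dr": [0, 0, 0]},
    {"delta_pos": [0, 0, 0.012], "dr": [0, 0, 0]},
    {"delta_pos": [0, 0, 0], "dr": [0, 0, 0]},
    {"delta_pos": [0, 0, 0], "dr": [0, 0, 0]}
  ]
}}

```text
time: 14.4
tool_pos: [0.5746, 0.0668, 0.0637]
tcp_rot: [3.134, 0.191, 0.002]
wrist_force: [0.4, 0.1, -2.3]
width: 0.41
```

Run:
```python
from h import *
for i in range(3):
    p,R0,s=cur();print(p,s["width"]*85,s["wrist_force"].round(1)); S=cam('scene')
cv2.imwrite("pics/s9.png",cv2.resize(S["frame"][130:290,240:440,::-1],None,fx=3.5,fy=3.5,interpolation=2))
```

```text
[0.57456334 0.06677143 0.06368034] 34.81165930988169 [ 0.4  0.1 -2.3]
[0.57473794 0.06681905 0.06392665] 35.015639192859915 [-0.7 -0.8 -2.3]
[0.57479445 0.06686791 0.06403368] 34.77758837144999 [-0.5  0.5 -3. ]
```

View pics/s9.png

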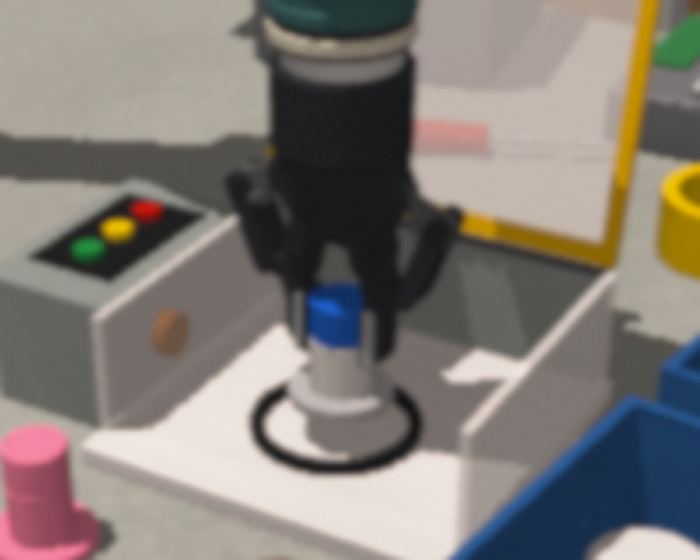

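Request:
{"method": "carry_out", "body": {
  "deltas": [
    {"delta_pos": [-0.0015, 0, 0.01], "dr": [0, 0, 0]},
    {"delta_pos": [0, 0, 0.007], "dr": [0, 0, 0]},
    {"delta_pos": [0, 0, 0.002], "dr": [0, 0, 0]},
    {"delta_pos": [0, 0, 0], "dr": [0, 0, 0]},
    {"delta_pos": [0, 0, 0], "dr": [0, 0, 0]}
  ]
}}

```text
time: 15.18
tool_pos: [0.5725, 0.0666, 0.044]
tcp_rot: [3.134, 0.191, 0.001]
wrist_force: [-0.1, 0.5, -2.6]
width: 0.411
```

Request:
{"method": "carry_out", "body": {
  "deltas": [
    {"delta_pos": [0, 0, 0.001], "dr": [0, 0, 0]},
    {"delta_pos": [0, 0, 0.001], "dr": [0, 0, 0]},
    {"delta_pos": [0, 0, 0], "dr": [0, 0, 0]}
  ]
}}

```text
time: 15.55
tool_pos: [0.5722, 0.0665, 0.0418]
tcp_rot: [3.134, 0.191, -0.0]
wrist_force: [-0.6, 0.1, -3.2]
width: 0.411
```

Request:
{"method": "carry_out", "body": {
  "deltas": [
    {"delta_pos": [0, 0, 0.001], "dr": [0, 0, 0]},
    {"delta_pos": [0, 0, 0], "dr": [0, 0, 0]}
  ]
}}

```text
time: 15.8
tool_pos: [0.5724, 0.0666, 0.041]
tcp_rot: [3.134, 0.191, 0.001]
wrist_force: [-0.7, -0.0, -0.8]
width: 0.414
```

Request:
{"method": "carry_out", "body": {
  "deltas": [
    {"delta_pos": [0, 0, 0.001], "dr": [0, 0, 0]},
    {"delta_pos": [0, 0, 0], "dr": [0, 0, 0]}
  ]
}}

```text
time: 16.05
tool_pos: [0.5725, 0.0666, 0.041]
tcp_rot: [3.134, 0.191, 0.0]
wrist_force: [-3.5, 0.6, 6.1]
width: 0.408
```

Run:
```python
from h import *
S=cam('scene');p,R0,s=cur();print(p,s["wrist_force"].round(1))
cv2.imwrite("pics/s10.png",cv2.resize(S["frame"][130:290,240:440,::-1],None,fx=3.5,fy=3.5,interpolation=2))
```

```text
[0.57244766 0.06654788 0.04100422] [-3.3 -1.3  5.8]
```

View pics/s10.png

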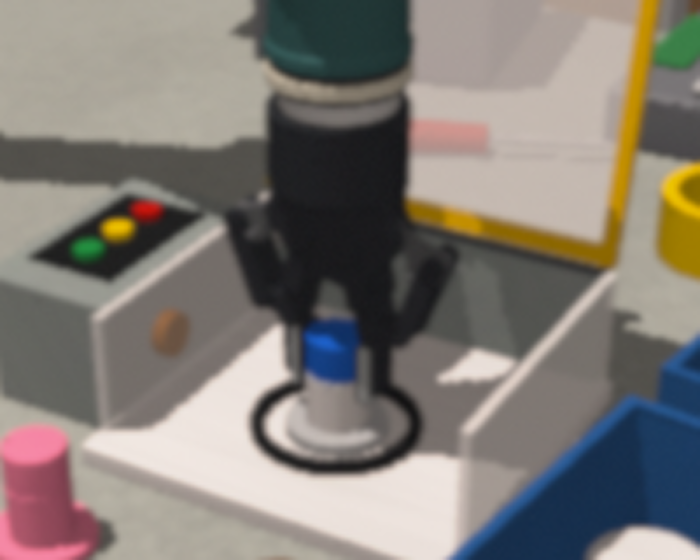

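The flange sits centred inside the ring at crop (335,425), with light contact of 6 N. Releasing and rising.

Request:
{"method": "carry_out", "body": {
  "deltas": [
    {"delta_pos": [0, 0, 0], "dr": [0, 0, 0]},
    {"delta_pos": [0, 0, 0], "dr": [0, 0, 0]},
    {"delta_pos": [0, 0, 0], "dr": [0, 0, 0]},
    {"delta_pos": [0, 0, 0], "dr": [0, 0, 0]},
    {"delta_pos": [0, 0, 0], "dr": [0, 0, 0]},
    {"delta_pos": [0, 0, -0.015], "dr": [0, 0, 0]},
    {"delta_pos": [0, 0, -0.03], "dr": [0, 0, 0]},
    {"delta_pos": [0, 0, -0.045], "dr": [0, 0, 0]},
    {"delta_pos": [0, 0, -0.05], "dr": [0, 0, 0]},
    {"delta_pos": [0, 0, -0.05], "dr": [0, 0, 0]}
  ],
  "grip": 1
}}

```text
time: 17.35
tool_pos: [0.5722, 0.0669, 0.2327]
tcp_rot: [3.134, 0.191, 0.002]
wrist_force: [0.2, -1.3, 0.7]
width: 1.003
```

Run:
```python
from h import *
S=cam('scene');p,R0,s=cur();print(s["time"],p,s["wrist_force"].round(1))
cv2.imwrite("pics/s11.png",cv2.resize(S["frame"][60:290,230:460,::-1],None,fx=2.6,fy=2.6,interpolation=2))
m=mask(S,(100,150,80),(125,255,255),(315,200,360,255));print("cap",cen(m))
f=plan(np.array([.565,.14,.46]),Ra(np.pi/2),n=6);
g=plan(tabpt(1.74)+.019*Ra(2.34)[:,2]-.1*Ra(2.34)[:,2],Ra(2.34),frm=f);print(g[0])
```

```text
17.4 [0.57636889 0.06726906 0.24132219] [ 2.4 -0.2  4.7]
cap (array([336.25      , 229.26229508]), 244)
6 rows
[{"delta_pos":[0.0001, -0.0122, -0.0365],"dr":[0.0004, -0.0023, 0.0003]},{"delta_pos":[0.0, -0.0121, -0.0365],"dr":[0.0004, -0.0023, 0.0003]},{"delta_pos":[-0.0001, -0.0122, -0.0364],"dr":[0.0004, -0.0023, 0.0003]},{"delta_pos":[-0.0001, -0.0123, -0.0365],"dr":[0.0004, -0.0023, 0.0003]},{"delta_pos":[-0.0003, -0.0122, -0.0365],"dr":[0.0004, -0.0023, 0.0003]},{"delta_pos":[-0.0003, -0.0122, -0.0364],"dr":[0.0004, -0.0023, 0.0003]}]
6 rows
[{"delta_pos":[-0.0003, -0.0233, 0.0142],"dr":[-0.1282, -0.0, 0.0]},{"delta_pos":[-0.0003, -0.0249, 0.0112],"dr":[-0.1282, -0.0, 0.0]},{"delta_pos":[-0.0002, -0.0261, 0.0079],"dr":[-0.1282, -0.0, 0.0]},{"delta_pos":[-0.0003, -0.0269, 0.0045],"dr":[-0.1282, -0.0, 0.0]},{"delta_pos":[-0.0003, -0.0273, 0.001],"dr":[-0.1282, -0.0, 0.0]},{"delta_pos":[-0.0003, -0.0271, -0.0025],"dr":[-0.1282, -0.0, 0.0]}]
[0.54660198 0.27832535 0.37447515]
```

View pics/s11.png

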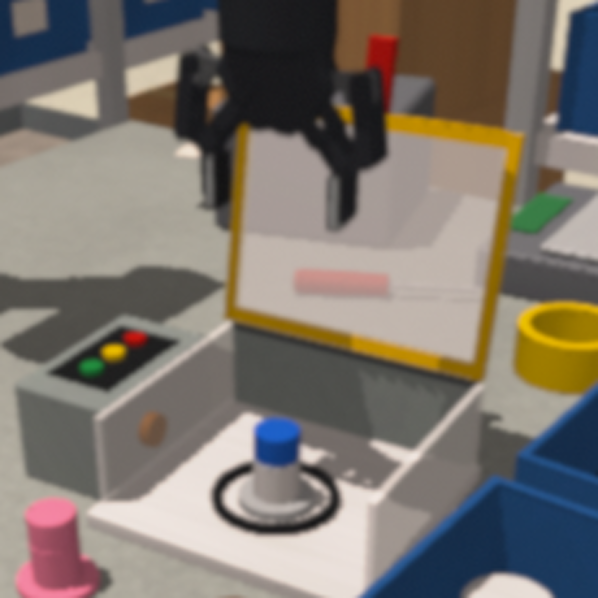

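Hub upright at crop (277,460), flange inside the ring, guard still open. Going up and around behind the tab.

Request:
{"method": "carry_out", "body": {
  "deltas": [
    {"delta_pos": [0, -0.012, -0.0365], "dr": [0, 0, 0]},
    {"delta_pos": [0, -0.012, -0.0365], "dr": [0, 0, 0]},
    {"delta_pos": [0, -0.012, -0.0365], "dr": [0, 0, 0]},
    {"delta_pos": [0, -0.012, -0.0365], "dr": [0, 0, 0]},
    {"delta_pos": [0, -0.012, -0.0365], "dr": [0, 0, 0]},
    {"delta_pos": [0, -0.012, -0.0365], "dr": [0, 0, 0]},
    {"delta_pos": [0, 0, 0], "dr": [0, 0, 0]}
  ]
}}

```text
time: 18.27
tool_pos: [0.5642, 0.1398, 0.4541]
tcp_rot: [3.135, 0.193, 0.014]
wrist_force: [0.5, 0.3, 0.0]
width: 0.998
```

Request:
{"method": "carry_out", "body": {
  "deltas": [
    {"delta_pos": [0, -0.0235, 0.014], "dr": [-0.128, 0, 0]},
    {"delta_pos": [0, -0.025, 0.011], "dr": [-0.128, 0, 0]},
    {"delta_pos": [0, -0.026, 0.008], "dr": [-0.128, 0, 0]},
    {"delta_pos": [0, -0.027, 0.0045], "dr": [-0.128, 0, 0]},
    {"delta_pos": [0, -0.027, 0.001], "dr": [-0.128, 0, 0]},
    {"delta_pos": [0, -0.027, -0.0025], "dr": [-0.128, 0, 0]},
    {"delta_pos": [0, 0, 0], "dr": [0, 0, 0]},
    {"delta_pos": [0, 0, 0], "dr": [0, 0, 0]}
  ]
}}

```text
time: 19.27
tool_pos: [0.5465, 0.2768, 0.3633]
tcp_rot: [2.368, 0.145, 0.058]
wrist_force: [0.5, 0.0, 1.3]
width: 1.0
```

Run:
```python
from h import *
p,R0,s=cur();print(s["time"],p,s["wrist_force"].round(1),s["q"].round(3))
plan(tabpt(1.74)+.019*Ra(2.34)[:,2],Ra(2.34),n=3)
for n in ('scene','top'): cv2.imwrite(f'pics/{n}12.png',cam(n)['frame'][:,:,::-1])
```

```text
19.275 [0.54650782 0.27677495 0.36334501] [0.5 0.  1.3] [ 0.751  0.354  1.427 -0.621  1.825  0.614]
3 rows
[{"delta_pos":[0.0001, 0.0022, 0.0303],"dr":[0.0004, -0.0003, 0.0006]},{"delta_pos":[0.0, 0.0022, 0.0303],"dr":[0.0004, -0.0003, 0.0006]},{"delta_pos":[0.0001, 0.0022, 0.0303],"dr":[0.0004, -0.0003, 0.0006]}]
```

View pics/top12.png

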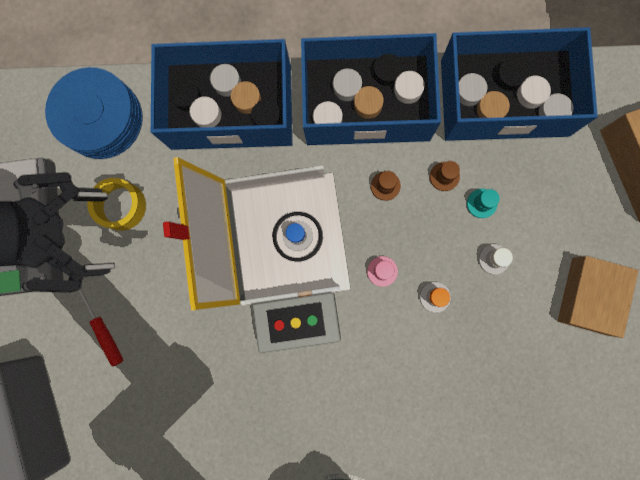

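The hub is centred in the ring (about (297,234)) and the open fingers at (95,195) and (100,267) straddle the tab at (176,230). Advancing and gripping.

Request:
{"method": "carry_out", "body": {
  "deltas": [
    {"delta_pos": [0, 0.007, 0.03], "dr": [0, 0, 0]},
    {"delta_pos": [0, 0, 0.03], "dr": [0, 0, 0]},
    {"delta_pos": [0, 0, 0.03], "dr": [0, 0, 0]},
    {"delta_pos": [0, 0, 0], "dr": [0, 0, 0]},
    {"delta_pos": [0, 0, 0], "dr": [0, 0, 0]}
  ]
}}

```text
time: 20.0
tool_pos: [0.5553, 0.2098, 0.3059]
tcp_rot: [2.37, 0.142, 0.061]
wrist_force: [-0.4, 0.6, 0.3]
width: 1.001
```

Request:
{"method": "carry_out", "body": {
  "deltas": [
    {"delta_pos": [0, 0, 0], "dr": [0, 0, 0]},
    {"delta_pos": [0, 0, 0], "dr": [0, 0, 0]},
    {"delta_pos": [0, 0, 0], "dr": [0, 0, 0]},
    {"delta_pos": [0, 0, 0], "dr": [0, 0, 0]},
    {"delta_pos": [0, 0, 0], "dr": [0, 0, 0]},
    {"delta_pos": [0, 0, 0], "dr": [0, 0, 0]}
  ],
  "grip": 0,
  "force": 35
}}

```text
time: 20.75
tool_pos: [0.5543, 0.2103, 0.304]
tcp_rot: [2.368, 0.145, 0.058]
wrist_force: [-4.4, 3.0, 3.3]
width: 0.25
```

Run:
```python
from h import *
chk(1.74)
p,R0,s=cur();Rr=R.from_rotvec(XN*.1).as_matrix();print((R0.T@(Rr@(p-H)-(p-H))).round(4))
```

```text
20.75 [0.5543 0.2103 0.304 ] [ 0.673  0.31   1.592 -0.639  1.682  0.626] F [-4.4  3.   3.3] tau [ 0.3  0.5 -0.4] 0.2497412033127544 err [-0.0005  0.0002 -0.0017] [ 0.0005 -0.0009  0.0017]
[-0.      0.0164  0.0133]
```

Request:
{"method": "carry_out", "body": {
  "deltas": [
    {"delta_pos": [0, 0.0164, 0.0133], "dr": [0.1, 0, 0]},
    {"delta_pos": [0, 0.0164, 0.0133], "dr": [0.1, 0, 0]},
    {"delta_pos": [0, 0.0164, 0.0133], "dr": [0.1, 0, 0]},
    {"delta_pos": [0, 0.0164, 0.0133], "dr": [0.1, 0, 0]},
    {"delta_pos": [0, 0.0164, 0.0133], "dr": [0.1, 0, 0]},
    {"delta_pos": [0, 0.0164, 0.0133], "dr": [0.1, 0, 0]},
    {"delta_pos": [0, 0, 0], "dr": [0, 0, 0]}
  ]
}}

```text
time: 21.62
tool_pos: [0.5693, 0.0849, 0.2829]
tcp_rot: [2.966, 0.174, 0.013]
wrist_force: [-1.6, -0.1, -0.2]
width: 0.25
```

```bash
python3 -c "
from h import *
chk(1.14)"
```

```text
21.625 [0.5693 0.0849 0.2829] [ 0.207  0.061  1.753 -0.174  1.348  0.13 ] F [-1.6 -0.1 -0.2] tau [0.2 0.2 0. ] 0.24997795422635238 err [-0.0006  0.0032 -0.0004] [ 0.0017  0.0015 -0.0025]
```

Request:
{"method": "carry_out", "body": {
  "deltas": [
    {"delta_pos": [0, 0.0164, 0.0133], "dr": [0.1, 0, 0]},
    {"delta_pos": [0, 0.0164, 0.0133], "dr": [0.1, 0, 0]},
    {"delta_pos": [0, 0.0164, 0.0133], "dr": [0.1, 0, 0]},
    {"delta_pos": [0, 0.0164, 0.0133], "dr": [0.1, 0, 0]},
    {"delta_pos": [0, 0.0164, 0.0133], "dr": [0.1, 0, 0]},
    {"delta_pos": [0, 0.0164, 0.0133], "dr": [0.1, 0, 0]},
    {"delta_pos": [0, 0.0164, 0.0133], "dr": [0.1, 0, 0]},
    {"delta_pos": [0, 0.0164, 0.0133], "dr": [0.1, 0, 0]},
    {"delta_pos": [0, 0, 0], "dr": [0, 0, 0]},
    {"delta_pos": [0, 0, 0], "dr": [0, 0, 0]}
  ]
}}

```text
time: 22.88
tool_pos: [0.5818, -0.0196, 0.1573]
tcp_rot: [-2.512, -0.154, 0.056]
wrist_force: [-3.7, -6.0, -2.3]
width: 0.249
```

```bash
python3 -c "
from h import *
chk(.34)
p,R0,s=cur()
for d in (.1,.08):
  Rr=R.from_rotvec(XN*d).as_matrix();print((R0.T@(Rr@(p-H)-(p-H))).round(4))
c=cam('scene');cv2.imwrite('pics/s13.png',cv2.resize(c['frame'][130:300,200:430,::-1],None,fx=3.3,fy=3.3,interpolation=2))
"
```

```text
22.875 [ 0.5818 -0.0196  0.1573] [-0.388  0.328  1.793  0.543  1.393 -0.711] F [-3.7 -6.  -2.3] tau [-1.3  0.4 -0. ] 0.24937737152963496 err [-0.0007  0.0025 -0.0015] [0.0051 0.0059 0.0004]
[0.0001 0.0163 0.0136]
[0.0001 0.0131 0.0108]
```

View pics/s13.png

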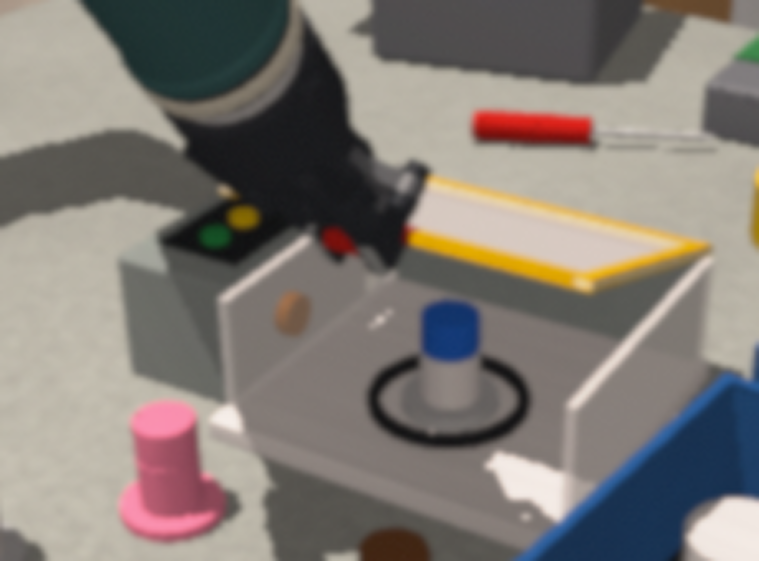

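Request:
{"method": "carry_out", "body": {
  "deltas": [
    {"delta_pos": [0, 0.0163, 0.0136], "dr": [0.1, 0, 0]},
    {"delta_pos": [0, 0.0163, 0.0136], "dr": [0.1, 0, 0]},
    {"delta_pos": [0, 0.0131, 0.0108], "dr": [0.08, 0, 0]},
    {"delta_pos": [0, 0, 0], "dr": [0, 0, 0]},
    {"delta_pos": [0, 0, 0], "dr": [0, 0, 0]}
  ]
}}

```text
time: 23.55
tool_pos: [0.5829, -0.0287, 0.0987]
tcp_rot: [-2.234, -0.138, 0.073]
wrist_force: [-5.2, -9.1, -2.5]
width: 0.248
```

```bash
python3 -c "
from h import *
chk(.06)"
```

```text
23.55 [ 0.5829 -0.0287  0.0987] [-0.488  0.542  1.755  0.698  1.5   -0.907] F [-5.2 -9.1 -2.5] tau [-1.4  0.3  0.3] 0.2481928747954057 err [-0.0007  0.0026 -0.0013] [ 0.0063  0.0067 -0.    ]
```

Request:
{"method": "carry_out", "body": {
  "deltas": [
    {"delta_pos": [0, 0.0065, 0.0045], "dr": [0.04, 0, 0]},
    {"delta_pos": [0, 0, 0], "dr": [0, 0, 0]},
    {"delta_pos": [0, 0, 0], "dr": [0, 0, 0]}
  ]
}}

```text
time: 23.92
tool_pos: [0.5829, -0.0287, 0.091]
tcp_rot: [-2.194, -0.136, 0.075]
wrist_force: [-4.1, -7.7, -3.3]
width: 0.251
```

Request:
{"method": "carry_out", "body": {
  "deltas": [
    {"delta_pos": [0, 0.0033, 0.002], "dr": [0.02, 0, 0]},
    {"delta_pos": [0, 0, 0], "dr": [0, 0, 0]},
    {"delta_pos": [0, 0, 0], "dr": [0, 0, 0]}
  ]
}}

```text
time: 24.3
tool_pos: [0.5829, -0.0285, 0.0883]
tcp_rot: [-2.173, -0.136, 0.076]
wrist_force: [-5.7, -5.5, 0.1]
width: 0.251
```

```bash
python3 -c "
from h import *
chk(.0)"
```

```text
24.3 [ 0.5829 -0.0285  0.0883] [-0.502  0.589  1.743  0.726  1.53  -0.942] F [-5.7 -5.5  0.1] tau [-1.1  0.5  0.3] 0.2505521222485303 err [-0.0007  0.0006 -0.0027] [0.0055 0.0075 0.001 ]
```

Request:
{"method": "carry_out", "body": {
  "deltas": [
    {"delta_pos": [0, 0.0012, 0.0008], "dr": [0.006, 0, 0]},
    {"delta_pos": [0, 0, 0], "dr": [0, 0, 0]},
    {"delta_pos": [0, 0, 0], "dr": [0, 0, 0]}
  ]
}}

```text
time: 24.68
tool_pos: [0.5829, -0.0285, 0.0883]
tcp_rot: [-2.165, -0.137, 0.076]
wrist_force: [-6.9, -6.6, 5.6]
width: 0.248
```

Request:
{"method": "carry_out", "body": {
  "deltas": [
    {"delta_pos": [0, 0.0012, 0.0008], "dr": [0.006, 0, 0]},
    {"delta_pos": [0, 0, 0], "dr": [0, 0, 0]},
    {"delta_pos": [0, 0, 0], "dr": [0, 0, 0]}
  ]
}}

```text
time: 25.05
tool_pos: [0.5829, -0.0284, 0.0884]
tcp_rot: [-2.158, -0.138, 0.076]
wrist_force: [-8.8, -7.7, 10.1]
width: 0.251
```

Run:
```python
from h import *
chk(0)
S=cam("scene");cv2.imwrite('pics/s14.png',cv2.resize(S['frame'][130:300,200:430,::-1],None,fx=3.3,fy=3.3,interpolation=2))
```

```text
25.05 [ 0.5829 -0.0284  0.0884] [-0.505  0.597  1.739  0.733  1.541 -0.949] F [-8.8 -7.7 10.1] tau [-0.   0.9  0.8] 0.2510265538357869 err [-0.0007  0.0004 -0.0026] [-0.0098  0.008   0.0031]
```

View pics/s14.png

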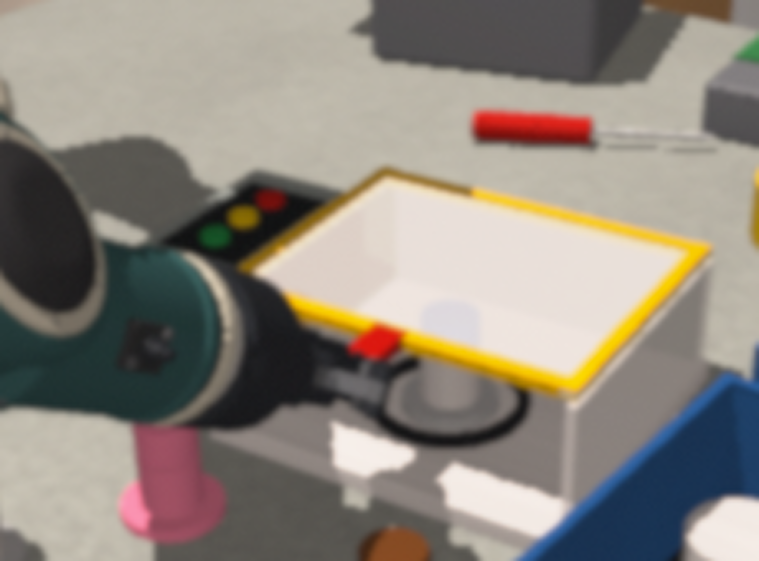

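The guard rests on the walls all round: further pressing raised the force to 10 N with z fixed at 0.088. The hub is beneath it at crop (450,365). Releasing and backing off.

Request:
{"method": "carry_out", "body": {
  "deltas": [
    {"delta_pos": [0, 0, 0], "dr": [0, 0, 0]},
    {"delta_pos": [0, 0, 0], "dr": [0, 0, 0]},
    {"delta_pos": [0, 0, 0], "dr": [0, 0, 0]},
    {"delta_pos": [0, 0, 0], "dr": [0, 0, 0]},
    {"delta_pos": [0, 0, 0], "dr": [0, 0, 0]},
    {"delta_pos": [0, 0, -0.02], "dr": [0, 0, 0]},
    {"delta_pos": [0, 0, -0.03], "dr": [0, 0, 0]},
    {"delta_pos": [0, 0, -0.035], "dr": [0, 0, 0]},
    {"delta_pos": [0, 0, -0.035], "dr": [0, 0, 0]},
    {"delta_pos": [0, 0, 0], "dr": [0, 0, 0]}
  ],
  "grip": 1
}}

```text
time: 26.35
tool_pos: [0.5978, -0.1313, 0.1547]
tcp_rot: [-2.16, -0.131, 0.064]
wrist_force: [0.6, -1.0, 0.2]
width: 0.998
```

Request:
{"method": "carry_out", "body": {
  "deltas": [
    {"delta_pos": [0, -0.03, -0.03], "dr": [0, 0, 0]},
    {"delta_pos": [0, -0.03, -0.03], "dr": [0, 0, 0]},
    {"delta_pos": [0, -0.03, -0.03], "dr": [0, 0, 0]},
    {"delta_pos": [0, 0, 0], "dr": [0, 0, 0]},
    {"delta_pos": [0, 0, 0], "dr": [0, 0, 0]}
  ]
}}

```text
time: 26.98
tool_pos: [0.5987, -0.1519, 0.2763]
tcp_rot: [-2.156, -0.131, 0.072]
wrist_force: [0.1, -0.6, -0.3]
width: 1.001
```

Run:
```python
from h import *
p,R0,s=cur();print(s["time"],p,s["wrist_force"].round(1))
T=cam("top");S=cam("scene")
cv2.imwrite('pics/s15.png',S["frame"][:,:,::-1]);cv2.imwrite('pics/t15.png',T["frame"][:,:,::-1])
m=mask(T,(0,180,100),(6,255,255),(320,205,375,240));m2=mask(S,(0,180,100),(6,255,255),(290,205,335,250))
print(cen(m),cen(m2));P,e=tri(T,cen(m)[0],S,cen(m2)[0]);v=P-H;print(P,e,"guard",np.arctan2(v[2],-v@YN)-.014)
```

```text
26.975 [ 0.59866204 -0.15189924  0.27630789] [ 0.1 -0.6 -0.3]
(array([344.79831933, 223.76470588]), 357) (array([308.41322314, 238.75206612]), 242)
[ 0.58273665 -0.0269495   0.09671506] 0.00016618187500460916 guard -0.005843082090844078
```

View pics/s15.png

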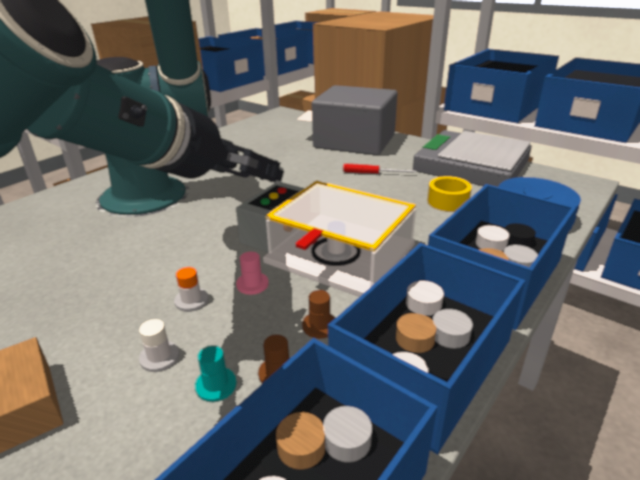

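View pics/t15.png

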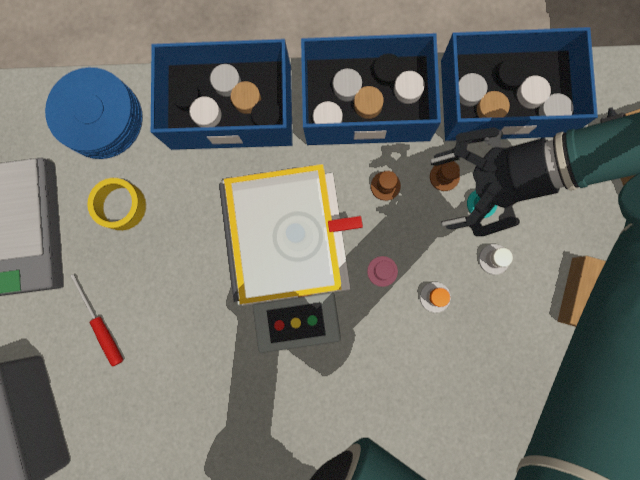

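The guard is shut (angle about -0.006 rad, tab height 0.097 m), the hub stands upright in the ring under it (top (297,234)), the neighbours have not moved, and the arm is clear. Handing in.

```bash
python3 -c "
from workcell import bot
print(bot.finish_job())"
```

```text
the job is handed in; nothing more can be done
None
```

I lifted the guard by its tab to about 1.74 rad, set the blue-capped hub upright in the ring nest and let go. I then lowered the guard shut, let go of the tab, backed the arm clear and handed the job in at about 27 s.

**Last checks**
- **Guard:** I measured it at -0.006 rad, which is shut within measuring error. The tab was at 97 mm against 98 mm nominal. While closing, the tab stopped moving down and the upward force rose to 10 N, so it was on its stop.
- **Hub:** it stood upright inside the ring under the guard. Contact when I set it down was about 6 N.
- **Surroundings:** the other hubs had not moved and the wrist force read about zero.

**Disagreement:** the two cameras differed by about 4 mm on the nest centre, well inside the roughly 12 mm of clearance round the flange. No check failed.

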